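# Push a carton between the guides of a hand coder and stamp it

## Robot

A 6-joint arm with a two-finger parallel gripper is mounted at the origin on the work surface. World frame = base frame: x ahead of the robot, y to its left, z up, the work surface at z = 0. Lengths are in m, angles in rad, forces in N, time in s.
With the tool pointing down it reaches from about 0.35 to 0.975 m from the base axis. Payload 4.9 kg.
Tool frame: the origin (TCP) lies on the centre line of the jaws, within the pads' length; the fingertips stand 22 mm ahead of it and the grasp point (between the pads) lies 3 mm ahead of it (manip.tcp_to_tips is the distance from the TCP to the fingertips, in m); z points along the fingers, x is the direction in which the jaws open and shut, and the axes are right-handed (so a half turn about z gives the same grasp; the last joint's range is limited). The gripper opens to 85 mm and grips with 20 to 120 N. Pads are 22 mm wide; open, the fingers measure 114 mm over their backs; the gripper's body (76 mm by 85 mm) begins 54 mm behind the grasp point. The pads swing forward as they close: fully open they stand 13 mm farther back than shut.
Start: joints at [1.133, 0.053, 1.613, -0, 1.476, -0.119], TCP at [0.196, 0.593, 0.253] pointing down, gripper open.
Joint ranges: [-3.01, 3.01], [-1.01, 2.22], [0.06, 2.58], [-1.02, 4.17], [0.09, 2.62], [-3.14, 3.14]. Speed limits (rad/s): [2.57, 2.57, 3.14, 3.14, 3.14, 3.14].

## Interface

Orientations are given as a unit quaternion [w, x, y, z].
In Python, from plant import manip gives the robot as it stands.
- The arm moves only by the shell command python3 -m pendant 'ROWS'. ROWS is a JSON object of lists of equal length, an entry for each row: "linear": the shift along the tool's x, y, z in cm, a list of three; "rotation": the turn, a rotation vector about the tool's x, y, z in degrees, a list of three; "grip": the closure, from 0 (fully open) to 1 (shut). A call has exactly 10 rows; each row is the pose to reach, as a shift and turn from the pose commanded when the call began, along the tool's axes at that moment; what a row does not reach only later rows make up. A row lasts 1/12 s, in which the tool goes at most 41.7 mm and 7.16 degrees, less where a joint would pass 70% of its speed; a pose out of reach is approached as far as the arm can. A call with a gripper value outside its range is refused whole. The fingers move at their own pace and stop on an object; the grip force is fixed at half the most. Time passes only in rows, so rows that repeat a pose let the fingers close, or fill a call up. It gives the time, the measured TCP pose, the force and the opening at its end, in the units of the state.
- manip.state(): the state, without advancing time (a new reading comes with each control period).
- manip.grab_frame(name): name is "scene" or "top" or "wrist"; returns the picture (400x640x3 uint8, red, green, blue); there is no depth.
- manip.calibration(name): a dict with "fx", "fy", "cx", "cy" (pixels), "cam_to_world" (4x4, takes a point from camera to world coordinates). Camera axes: x right, y up, looking along -z (the intrinsics and any distortion apply to the point x, -y, -z); pixel columns grow to the right and rows downward; lengths in m; the calibration is good to about 2 mm. A picture is of the moment at which its call begins: read the wrist's pose just before it. calibration takes no time and is no camera call; for the wrist camera it gives the pose at the moment of the call.
- manip.job_done(): hands the job in, once; it reports no verdict.
The state is a dict: "time": time; "joint_pos": joint angles; "joint_vel": joint speeds; "joint_efforts": joint torques, N m; "tool_pos": TCP position; "tool_rot": TCP orientation; "contact_force": force on the tool from outside, world axes, zero at the start; "ft_torque": the same for the moment, N m; "gripper_width": opening from 0.0 (shut) to 1.0 (fully open).
Only numpy, scipy, OpenCV 4.12 (cv2) and the standard library are available. Lean on these libraries where they do the work, as an engineer would, in place of code of your own. Each camera call takes 0.05 s, during which the arm holds its last target. There are 200 camera calls.

## Task

Push the carton lying on the coder's base plate lengthwise through the narrow gap between the two white guide posts until its end is against the steel end stop, then press the coder's handle down with the fingertips so that the type bears firmly on the carton, and let the handle rise all the way again. Only push and press: do not pick up, tip or lift the carton, do not bring the type down on a carton that is not home, and leave everything else where it is.

Things in the scene. Friction and masses are not known exactly. Their poses are not given: they have to be found in the camera images.
- coder: Hand coding machine, fixed. Grey base plate 260 (x) by 455 (y), 12 mm thick. Origin on the table, on the lane's centre line, below the end stop's face. y runs along the lane from the plate's open end (y = -320 mm) to the stop; x points to the handle's side. Behind the stop: column 134 mm high, control box and spools up to 165 mm.
- gap (a point): Middle of the gap between the two white guide posts, on the plate's top (12 mm above the table); axes as the coder. Posts 16 mm in diameter, 40 mm high with their bolt ends, centred 40 mm to either side in x: the gap is 64 mm wide. From each post a steel rail, 16 mm high, runs 55 mm towards the stop, its inner face in line with the post's.
- stop (a point): Foot of the end stop's face on the plate's top, on the lane's centre line, 75 mm beyond the gap; axes as the coder. The stop is a steel plate 54 mm wide and 20 mm high.
- carton: Full closed carton, rigid, 60 mm wide (x), 160 long (y), 26 high, 0.11 to 0.23 kg, brown with paper panels, the same both ways round; the only carton on the plate. Origin: centre of its underside. It starts in front of the gap, askew and to one side. Home, its origin is 80 mm from the stop and its rear end sticks out 77 mm before the posts.
- handle_top (a point): Top of the middle of the black handle grip, a bar 26 mm thick and 80 mm long along the coder's x, on the +x side of the arm, 138 mm from the hinge. At rest about 179 mm above the table; pressed down about 41 mm (moving 6 mm towards the open end) the type meets the carton. Takes about 4 N to move, 6 N just before the type touches; 12 to 20 N, held for a moment, stamps firmly.
- press_arm: Sprung press arm, over the lane, with its brass and steel type head beneath. Origin on its level hinge, 125 mm above the table at coder y = +95 mm; held raised by its spring (z axis upright); it tips 0.30 rad about x until the 30 x 20 mm type face lies on the carton, 35 mm short of the stop. Raised, all of it is at coder y > -90 mm, 72 to 190 mm above the table; a clamp knob reaches 66 mm to -x.
- spare_holder: Bystander: spare brass type holder, 44 x 24 x 20 mm, on the plate beside the near guide.
- thumbscrew: Bystander: steel thumbscrew standing on its 20 mm head, 26 mm tall, on the plate under and beside the handle.
- screwdriver: Bystander: screwdriver, 170 mm, lying on the table beyond the open (right) end of the plate.
- tweezers: Bystander: steel tweezers, 110 mm, lying on the table on the far side of the plate.
- hex_key: Bystander: hex key, 95 mm, lying on the table on the far side of the plate.
- ribbon_roll: Bystander: black ribbon roll, 60 mm across, 32 mm high, on the table on the far side of the coder.
- ink_jar: Bystander: jar, 52 mm across, 75 mm high, on the table on the far side of the plate, towards its open end.
- type_case: Bystander: wooden type case, 110 x 75 x 26 mm, on the table beyond the open (right) end of the plate.
Things that resemble listed ones, but are neither listed nor needed, are in the scene too. Leave any black or purple look-alike of the carton alone.

How it is judged:
On the way, in this order (a step that is already met when the one before it is completed fails the run):
1. the carton has been pushed through the gap and is home against the stop, with the press raised (y of carton in the frame of stop between -0.084 and -0.074 m and x of carton in the frame of stop between -0.006 and 0.006 m and z of carton in the frame of stop between -0.004 and 0.004 m and angle between the y axis of carton and the y axis of stop, either way round below 0.08 rad and angle between press_arm's own z axis and vertical below 0.12 rad), for 0.2 s.
2. the type is pressed firmly on the carton (more than 2 N) (contact force between press_arm and carton above 2 N and y of carton in the frame of stop between -0.086 and -0.074 m and x of carton in the frame of stop between -0.008 and 0.008 m and z of carton in the frame of stop between -0.004 and 0.004 m and angle between the y axis of carton and the y axis of stop, either way round below 0.1 rad), for 0.1 s.
At the end, for the whole second after the job is handed in: The carton lies flat between the guides, its end within 5 mm of the stop, within 6 mm of the lane's centre line and square to it within 0.08 rad; the press arm is back up (within 0.06 rad); all is at rest and the things standing about are within 20 mm of where they were (y of carton in the frame of stop between -0.085 and -0.074 m and x of carton in the frame of stop between -0.006 and 0.006 m and z of carton in the frame of stop between -0.004 and 0.004 m and angle between the y axis of carton and the y axis of stop, either way round below 0.08 rad and angle between press_arm's own z axis and vertical below 0.06 rad and linear speed of carton below 0.02 m/s and angular speed of press_arm below 0.05 rad/s and not (distance of any of spare_holder, thumbscrew, screwdriver, tweezers, hex_key, ribbon_roll, ink_jar, type_case from where it was at the start of the episode above 0.02 m)); the robot touches nothing.
It fails at once if the carton is lifted or tipped (z of carton in the frame of stop above 0.01 m or angle between carton's own z axis and vertical above 0.15 rad).
It fails at once if the type comes down on a carton that is not home (contact force between press_arm and carton above 1 N and not (y of carton in the frame of stop between -0.09 and -0.074 m and x of carton in the frame of stop between -0.01 and 0.01 m and z of carton in the frame of stop between -0.006 and 0.006 m and angle between the y axis of carton and the y axis of stop, either way round below 0.12 rad)).
It fails at once if a thing standing about is moved more than 20 mm (distance of any of spare_holder, thumbscrew, screwdriver, tweezers, hex_key, ribbon_roll, ink_jar, type_case from where it was at the start of the episode above 0.02 m).
It also fails if it takes over 70 s, if anything falls off the work surface, if the arm or the gripper's body presses on something with over 40 N, if the wrist force passes 120 N, or if a joint passes its speed limit or range.

## Working session

There is one attempt and no reset: what is moved stays moved. The work goes in short steps, Python scripts to look and compute and a shell command to move; the robot and the scene stay as the last step left them, time stands still between calls to the robot, and variables do not carry over. Pictures are saved under pics/ and viewed, about 8 in all and at most 12, crops included, and the job is handed in when it is done.

```bash
ls; mkdir -p pics; python3 - <<'E'
from plant import manip
import cv2,json
for n in("scene","top"):
    im=manip.grab_frame(n); cv2.imwrite(f"pics/{n}0.png",im[:,:,::-1]); c=manip.calibration(n); print(n,c)
s=manip.state(); print(s)
E
```

```text
pics
scene {'fx': 470.304617939094, 'fy': 470.304617939094, 'cx': 323.08554973401124, 'cy': 195.2472264655425, 'cam_to_world': array([[-0.0885557 , -0.62221881,  0.77781851,  1.34514556],
       [ 0.99604184, -0.06131537,  0.06435127,  0.02565509],
       [ 0.00765166,  0.78043845,  0.62518579,  0.81721084],
       [ 0.        ,  0.        ,  0.        ,  1.        ]])}
top {'fx': 431.99787931099536, 'fy': 431.99787931099536, 'cx': 318.49115140344986, 'cy': 200.98496056399114, 'cam_to_world': array([[ 0.0081083 ,  0.98847823, -0.15114578,  0.34341919],
       [-0.99990069,  0.0097569 ,  0.01016888, -0.02600022],
       [ 0.01152643,  0.15104832,  0.98845918,  1.30048687],
       [ 0.        ,  0.        ,  0.        ,  1.        ]])}
{'time': 0.1, 'joint_pos': array([ 1.13304489e+00,  5.33099910e-02,  1.61415588e+00, -1.98900013e-06,
        1.47598636e+00, -1.19010446e-01]), 'joint_vel': array([-6.84944371e-04, -2.56224114e-03, -3.74403689e-03,  2.00935062e-03,
        8.55764818e-05, -2.10452071e-04]), 'joint_efforts': array([-5.13465457e-04, -3.94902563e+01, -3.71364820e+01, -1.46595639e-04,
        3.86021959e-03,  3.15820692e-06]), 'tool_pos': array([0.19564179, 0.59304383, 0.25217453]), 'tool_rot': array([ 4.52342815e-04,  8.10360999e-01,  5.85930189e-01, -8.12334262e-04]), 'contact_force': array([-0.17365807, -0.13229975,  0.02358276]), 'ft_torque': array([0.0017197 , 0.05522263, 0.02040597]), 'gripper_width': 1.000607164444446}
```

View pics/top0.png

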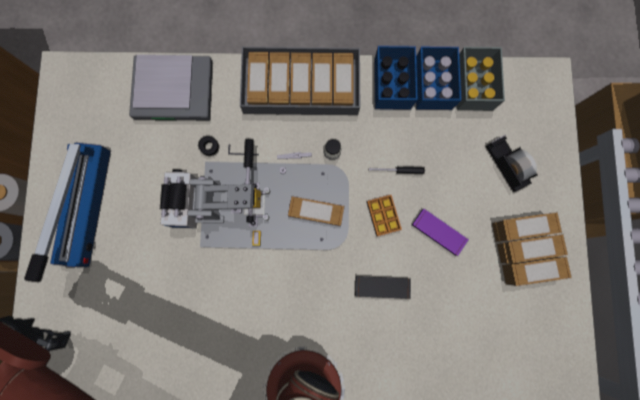

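View pics/scene0.png

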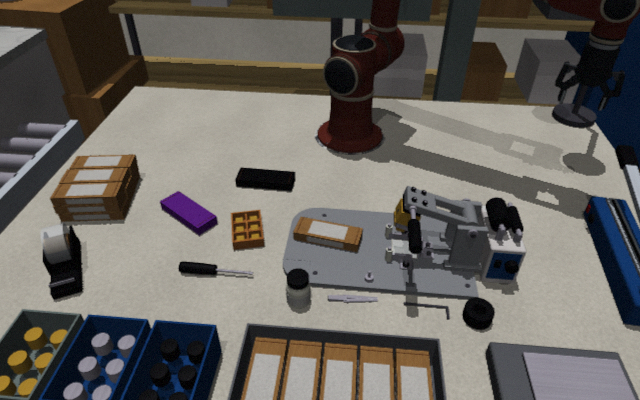

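Top view: coder at px (160–350,160–250), with its open end to the right. The carton on the plate is at about (316,210). Look-alikes are purple (440,232), black (383,287), the boxed cartons (300,80) and the stack (535,248). Only the one at (316,210) lies on the plate.

```bash
cat > h.py <<'E'
import numpy as np, cv2
from plant import manip
def ray(c,u,v):
    M=c["cam_to_world"]; d=M[:3,:3]@np.array([(u-c["cx"])/c["fx"],-(v-c["cy"])/c["fy"],-1.]); return M[:3,3],d
def onz(c,u,v,z):
    o,d=ray(c,u,v); return o+d*(z-o[2])/d[2]
def proj(c,p):
    M=c["cam_to_world"]; q=M[:3,:3].T@(np.asarray(p)-M[:3,3]); return c["cx"]+c["fx"]*q[0]/-q[2], c["cy"]-c["fy"]*q[1]/-q[2]
E
python3 - <<'E'
from h import *
im=cv2.imread("pics/top0.png"); c=manip.calibration("top")
roi=im[150:260,150:360]; cv2.imwrite("pics/crop1.png",cv2.resize(roi,None,fx=3.8,fy=3.8,interpolation=cv2.INTER_CUBIC))
hsv=cv2.cvtColor(im,cv2.COLOR_BGR2HSV)
m=np.zeros(im.shape[:2],np.uint8); m[190:232,280:350]=cv2.inRange(hsv,(5,70,40),(25,255,255))[190:232,280:350]
pts=cv2.findNonZero(m); r=cv2.minAreaRect(cv2.convexHull(pts)); print(r)
for z in(.038,):
    P=np.array([onz(c,*p,z) for p in cv2.boxPoints(r)]); print(P.round(4), P.mean(0).round(4), [np.linalg.norm(P[i]-P[i-1]).round(4) for i in range(4)])
# plate mask
m=cv2.inRange(hsv,(90,15,60),(130,90,190)); m[:150]=0;m[260:]=0;m[:,:195]=0;m[:,355:]=0
print(hsv[240,300],hsv[180,320],hsv[260,300])
E
```

```text
((315.6830139160156, 210.69056701660156), (53.566532135009766, 20.148880004882812), 10.619654655456543)
[[ 0.492   0.0517  0.038 ]
 [ 0.551   0.0419  0.038 ]
 [ 0.523  -0.114   0.038 ]
 [ 0.4643 -0.1031  0.038 ]] [ 0.5076 -0.0309  0.038 ] [np.float64(0.1573), np.float64(0.0599), np.float64(0.1584), np.float64(0.0598)]
[120  11 157] [115  10 148] [ 20  19 165]
```

View pics/crop1.png

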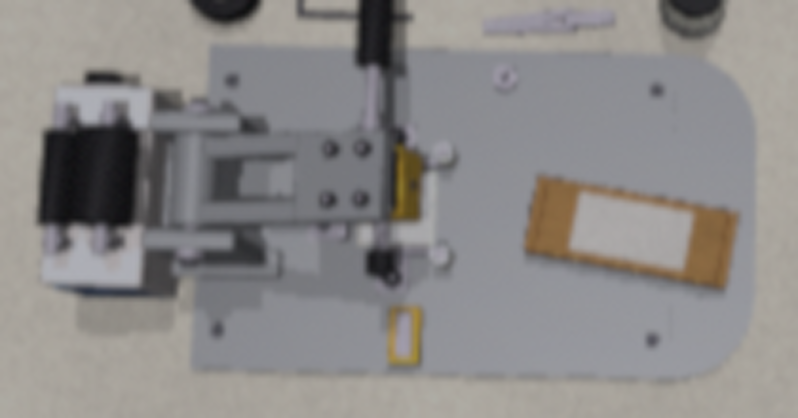

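The crop confirms it: the brown carton with a white panel is at about (316,210). White post tops are at crop (443,152) and (441,257), the brass spare holder at (405,335), the thumbscrew at (505,77) and the black handle at (375,30).

```bash
python3 - <<'E'
from h import *
im=cv2.imread("pics/top0.png"); c=manip.calibration("top"); hsv=cv2.cvtColor(im,cv2.COLOR_BGR2HSV)
f=lambda x,y:(150+(x+.5)/3.8-.5,150+(y+.5)/3.8-.5)
# posts: bright low-sat blobs
g=im[:,:,1]
for n,x,y,z in(("postA",443,152,.052),("postB",441,257,.052),("screw",505,77,.038),("holder",405,335,.032)):
    u,v=f(x,y); a,b=int(u),int(v); w=g[b-4:b+6,a-4:a+6].astype(float)
    w=np.clip(w-np.percentile(w,75)+5,0,None); yy,xx=np.mgrid[b-4:b+6,a-4:a+6]
    uc,vc=(w*xx).sum()/w.sum(),(w*yy).sum()/w.sum()
    print(n,(round(u,1),round(v,1)),(uc.round(1),vc.round(1)),onz(c,u,v,z).round(4),onz(c,uc,vc,z).round(4))
# plate edges by colour: b-r channel difference
d=cv2.GaussianBlur(im,(3,3),0).astype(int); d=d[:,:,0]-d[:,:,2]
def edge(cols,v0,v1):
    P=[]
    for u in cols:
        col=d[v0:v1,u]; k=np.abs(np.diff(col)).argmax(); P.append(onz(c,u,v0+k+.5,.012)[:2])
    P=np.array(P); vx,vy,x0,y0=cv2.fitLine(P.astype(np.float32),cv2.DIST_HUBER,0,.001,.001).ravel(); return np.arctan2(-vx*np.sign(vy),abs(vy)),(x0,y0)
print("near",edge(range(205,325),238,260)); print("far",edge(list(range(262,270))+list(range(290,325)),158,170))
u0=330; 
for v in(200,205,220): 
    r=d[v,342:356]; print(r, onz(c,342+np.abs(np.diff(r)).argmax()+.5,v,.012).round(4))
# handle: dark pixels
m=cv2.inRange(hsv,(0,0,0),(180,255,60)); m[:136]=0;m[170:]=0;m[:,:242]=0;m[:,258:]=0
r=cv2.minAreaRect(cv2.findNonZero(m)); print("handle",r,onz(c,*r[0],.175).round(4))
print(cv2.boxPoints(r))
E
```

```text
postA (266.2, 189.6) (np.float64(266.0), np.float64(188.2)) [0.5665 0.1147 0.052 ] [0.5708 0.1153 0.052 ]
postB (265.7, 217.3) (np.float64(264.8), np.float64(215.8)) [0.485  0.1141 0.052 ] [0.4894 0.1166 0.052 ]
screw (282.5, 169.9) (np.float64(282.1), np.float64(168.8)) [0.6293 0.0692 0.038 ] [0.6328 0.0706 0.038 ]
holder (256.2, 237.8) (np.float64(255.6), np.float64(238.9)) [0.4266 0.1424 0.032 ] [0.4234 0.144  0.032 ]
near (np.float32(-0.016525345), (np.float32(0.3978371), np.float32(0.1272122)))
far (np.float32(-0.009671406), (np.float32(0.6583168), np.float32(0.04448546)))
[  6   6   6   6   5   5   0  -7 -11 -13 -13 -13 -12 -12] [ 0.5443 -0.1299  0.012 ]
[-21 -15  -6   2   5   4  -1  -7 -12 -12 -12 -12 -12 -11] [ 0.5289 -0.1148  0.012 ]
[-14   2   5   5   5   4  -1  -8 -12 -12 -12 -12 -12 -13] [ 0.4835 -0.1117  0.012 ]
handle ((249.5482940673828, 153.42071533203125), (10.962004661560059, 28.816783905029297), 4.763641834259033) [0.6424 0.1479 0.175 ]
[[242.88968 167.32417]
 [245.28278 138.60692]
 [256.2069  139.51726]
 [253.81381 168.23451]]
```

Measurements agree with the sizes given. The gap is at about (0.526,0.115), the stop face at y≈0.190 and the lane yaw at about -0.01 rad. The carton is centred at (0.508,-0.031), skewed about -0.18 rad. The handle is at (0.642,0.148).

Plan:
1. Square and centre the carton with a two-finger flank push along +x.
2. Push its rear end with both fingertips.

First I move to hover beside it.

```bash
python3 -m pendant '{"linear":[[-52,41.8,0],[-52,41.8,0],[-52,41.8,0],[-52,41.8,0],[-52,41.8,0],[-52,41.8,0],[-52,41.8,0],[-52,41.8,0],[-52,41.8,0],[-52,41.8,0]],"rotation":[[0,0,-2],[0,0,-4],[0,0,-6],[0,0,-8],[0,0,-10],[0,0,-12],[0,0,-14],[0,0,-16],[0,0,-17.7],[0,0,-17.7]],"grip":[0,0,0,0,0,0,0,0,0,0]}'; python3 -c "
from plant import manip
s=manip.state();print(s['time'],s['tool_pos'],s['tool_rot'],manip.tcp_to_tips)"
```

```text
time: 0.93
tool_pos: [0.3418, 0.2015, 0.2529]
tool_rot: [0.0, 0.71, 0.704, 0.0]
contact_force: [1.1, 0.4, -0.4]
gripper_width: 1.0
0.9333 [0.34181472 0.20145553 0.25291047] [4.50634919e-05 7.09949653e-01 7.04252429e-01 5.81838361e-05] 0.022
```

```bash
python3 -m pendant '{"linear":[[-23,9,0],[-23,9,0],[-23,9,0],[-23,9,0],[-23,9,0],[-23,9,0],[-23,9,0],[-23,9,0],[-23,9,0],[-23,9,0]],"rotation":[[0,0,0],[0,0,0],[0,0,0],[0,0,0],[0,0,0],[0,0,0],[0,0,0],[0,0,0],[0,0,0],[0,0,0]],"grip":[0,0,0,0,0,0,0,0,0,0]}'; python3 - <<'E'
from h import *
im=manip.grab_frame("wrist"); c=manip.calibration("wrist"); cv2.imwrite("pics/w1.png",im[:,:,::-1])
np.save("w1.npy",c,allow_pickle=True)
for n,p in(("carton",(.508,-.031,.038)),("gap",(.526,.115,.012)),("postA",(.566,.115,.052)),("postB",(.486,.115,.052))): print(n,np.round(proj(c,p),0))
E
```

```text
time: 1.77
tool_pos: [0.4294, -0.0267, 0.253]
tool_rot: [-0.0, 0.71, 0.704, -0.0]
contact_force: [-0.1, -0.1, 0.5]
gripper_width: 0.999
carton [314. 252.]
gap [440. 256.]
postA [449. 305.]
postB [457. 237.]
```

View pics/w1.png

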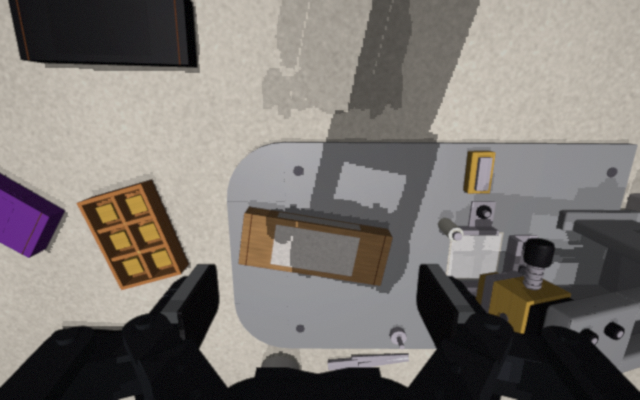

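The wrist view shows the carton's top corners at about (249,210), (391,236), (383,288) and (241,262). The near post top is at (457,235), the plate's near edge runs along row ~142, and the brass holder is at (482,172). The projected post position agrees.

```bash
python3 - <<'E'
from h import *
c=np.load("w1.npy",allow_pickle=True).item(); im=cv2.imread("pics/w1.png").astype(int)
d=im[:,:,0]-im[:,:,2]
def fit(cols,v0,v1):
    P=np.array([onz(c,u,v0+np.abs(np.diff(d[v0:v1,u])).argmax()+.5,.012)[:2] for u in cols],np.float32)
    vx,vy,x,y=cv2.fitLine(P,cv2.DIST_HUBER,0,.001,.001).ravel(); return -vx/vy,x,y
for n,a in(("near",(list(range(275,320))+list(range(450,600)),132,152)),("far",(range(275,375),338,358))):
    s,x,y=fit(*a); print(n,"yaw",s,"x at y=.115",x-s*(.115-y), "x at y=0",x+s*y)
print("carton",[onz(c,*p,.038)[:2].round(4) for p in((249,210),(391,236),(383,288),(241,262))])
print("postB",onz(c,457,235,.05).round(4),"open end",onz(c,228,190,.012).round(4),"screw",onz(c,397,334,.038).round(4),"holder",onz(c,482,172,.032).round(4))
E
```

```text
near yaw -0.011937784 x at y=.115 0.39482087 x at y=0 0.39344802
far yaw -0.025070867 x at y=.115 0.6570382 x at y=0 0.6541551
carton [array([ 0.4601, -0.0983]), array([0.4902, 0.0508]), array([0.5525, 0.0453]), array([ 0.5194, -0.1109])]
postB [0.4848 0.1157 0.05  ] open end [ 0.445  -0.1255  0.012 ] screw [0.6132 0.0646 0.038 ] holder [0.423  0.1415 0.032 ]
```

```bash
python3 -m pendant '{"linear":[[0,0,4],[0,0,8],[0,0,12],[0,0,15],[0,0,17.5],[0,0,19.5],[0,0,20.6],[0,0,21.4],[0,0,21.7],[0,0,21.7]],"rotation":[[0,0,0.3],[0,0,0.3],[0,0,0.3],[0,0,0.3],[0,0,0.3],[0,0,0.3],[0,0,0.3],[0,0,0.3],[0,0,0.3],[0,0,0.3]],"grip":[0,0,0,0,0,0,0,0,0,0]}'
python3 - <<'E'
from h import *
im=manip.grab_frame("scene"); cv2.imwrite("pics/s1.png",cv2.resize(im[180:320,240:500,::-1],None,fx=3,fy=3,interpolation=cv2.INTER_CUBIC))
E
```

```text
time: 2.65
tool_pos: [0.4295, -0.0269, 0.0361]
tool_rot: [-0.0, 0.712, 0.702, -0.0]
contact_force: [-1.1, -0.8, -0.2]
gripper_width: 0.998
```

View pics/s1.png

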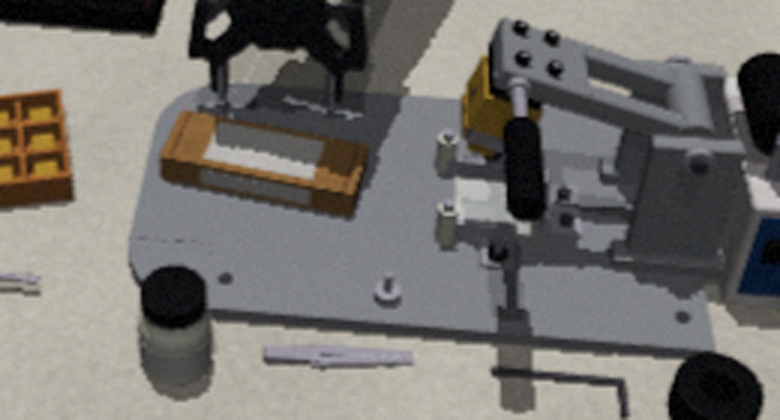

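The open fingertips are beside the carton, just above the plate and clear of everything (crop (220,100) and (335,105)). Now the slow flank push.

```bash
python3 -m pendant '{"linear":[[0,1.2,0],[0,2,0],[0,2.5,0],[0,3,0],[0,3.5,0],[0,4,0],[0,4.4,0],[0,4.7,0],[0,4.9,0],[0,5.0,0]],"rotation":[[0,0,0],[0,0,0],[0,0,0],[0,0,0],[0,0,0],[0,0,0],[0,0,0],[0,0,0],[0,0,0],[0,0,0]],"grip":[0,0,0,0,0,0,0,0,0,0]}'
cat > carton.py <<'E'
from h import *
im=np.ascontiguousarray(manip.grab_frame("top")[:,:,::-1]); c=manip.calibration("top"); cv2.imwrite("pics/last_top.png",im)
hsv=cv2.cvtColor(im,cv2.COLOR_BGR2HSV); m=np.zeros(im.shape[:2],np.uint8)
m[185:235,272:352]=cv2.inRange(hsv,(5,70,40),(25,255,255))[185:235,272:352]
m=cv2.morphologyEx(m,cv2.MORPH_OPEN,np.ones((2,2)))
r=cv2.minAreaRect(cv2.findNonZero(m)); B=cv2.boxPoints(r); P=np.array([onz(c,*p,.038)[:2] for p in B]); P=P[np.argsort(P[:,1])]
a,b=P[:2].mean(0),P[2:].mean(0); print("rear",a.round(4),"front",b.round(4),"mid",((a+b)/2).round(4),"yaw",np.arctan2(-(b-a)[0],(b-a)[1]).round(4),"len",np.linalg.norm(b-a).round(4),"wid",np.linalg.norm(P[0]-P[1]).round(4),"lane x at mid",(.5245+.013*(a+b)[1]/2).round(4))
E
python3 carton.py
```

```text
time: 3.53
tool_pos: [0.4799, -0.0284, 0.0362]
tool_rot: [-0.0, 0.712, 0.702, -0.0]
contact_force: [-1.4, -0.5, -0.4]
gripper_width: 1.002
rear [ 0.5203 -0.0927] front [0.5251 0.0373] mid [ 0.5227 -0.0277] yaw -0.0372 len 0.1301 wid 0.0513 lane x at mid 0.5241
```

```bash
python3 -m pendant '{"linear":[[0,-2,0],[0,-5,0],[0,-5,-4],[0,-5,-8],[0,-5,-12],[0,-5,-16],[0,-5,-20],[0,-5,-21.7],[0,-5,-21.7],[0,-5,-21.7]],"rotation":[[0,0,0],[0,0,0],[0,0,0],[0,0,0],[0,0,0],[0,0,0],[0,0,0],[0,0,0],[0,0,0],[0,0,0]],"grip":[0,0,0,0,0,0,0,0,0,0]}'
python3 carton.py; python3 - <<'E'
from h import *
im=manip.grab_frame("wrist"); c=manip.calibration("wrist"); cv2.imwrite("pics/w2.png",im[:,:,::-1])
np.save("w2.npy",c,allow_pickle=True)
E
```

```text
time: 4.42
tool_pos: [0.4303, -0.0276, 0.2546]
tool_rot: [0.001, 0.712, 0.702, 0.001]
contact_force: [-0.1, -0.1, -0.8]
gripper_width: 0.998
rear [ 0.5082 -0.116 ] front [ 0.5637 -0.0385] mid [ 0.5359 -0.0772] yaw -0.6216 len 0.0953 wid 0.0494 lane x at mid 0.5235
```

View pics/w2.png

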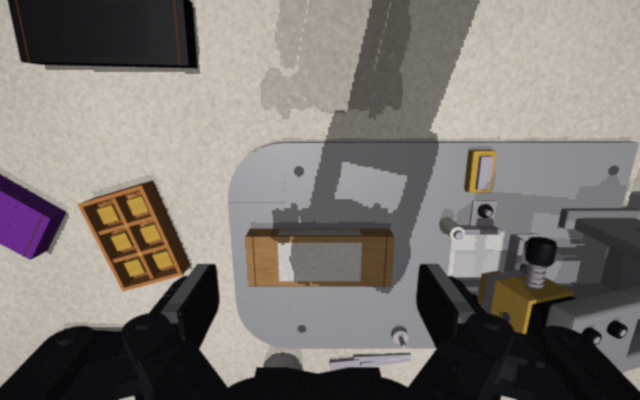

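The carton is now square: rows 229–286, cols 246–393. Next I fit its far top edge precisely.

```bash
python3 - <<'E'
from h import *
c=np.load("w2.npy",allow_pickle=True).item(); im=cv2.imread("pics/w2.png"); d=cv2.GaussianBlur(im,(3,3),0).astype(int); d=d[:,:,0]-d[:,:,2]
P=np.array([onz(c,u,278+np.diff(d[278:296,u]).argmax()+.5,.038)[:2] for u in range(255,385)],np.float32)
vx,vy,x,y=cv2.fitLine(P,cv2.DIST_HUBER,0,.001,.001).ravel(); s=-vx/vy
N=np.array([onz(c,u,222+np.diff(d[222:240,u]).argmin()+.5,.012)[:2] for u in range(255,385)],np.float32)
a,b,e,f=cv2.fitLine(N,cv2.DIST_HUBER,0,.001,.001).ravel()
print("far edge yaw",s,"x at y=-.03",x-s*(-.03-y)," near foot yaw",-a/b,"x at -.03",e+a/b*(-.03-f))
r=[onz(c,238+np.diff(d[v,238:256]).argmin()+.5,v,.038)[1] for v in(245,260,275)]; q=[onz(c,384+np.diff(d[v,384:402]).argmax()+.5,v,.038)[1] for v in(245,260,275)]; print(r,q)
# plate lines again, same view
for n,cols,v0,v1 in(("near",list(range(275,320))+list(range(450,600)),132,152),("far",range(275,320),338,358)):
    Q=np.array([onz(c,u,v0+np.abs(np.diff(d[v0:v1,u])).argmax()+.5,.012)[:2] for u in cols],np.float32); a,b,e,f=cv2.fitLine(Q,cv2.DIST_HUBER,0,.001,.001).ravel(); print(n,-a/b,"x at -.03",e+a/b*(-.03-f))
print("postB",onz(c,458,235,.05).round(4))
s=manip.state();print(s["tool_pos"],s["tool_rot"])
E
```

```text
far edge yaw -0.01503493 x at y=-.03 0.54672444  near foot yaw -0.015007148 x at -.03 0.49766508
[np.float64(-0.1055523419244899), np.float64(-0.10579596553363556), np.float64(-0.1060464411601136)] [np.float64(0.05235706782917611), np.float64(0.052139764129822255), np.float64(0.0519163486661281)]
near -0.0141138425 x at -.03 0.3918008
far -0.06134602 x at -.03 0.6518055
postB [0.4842 0.1147 0.05  ]
[ 0.42893801 -0.02737161  0.25152454] [-1.14433932e-03  7.12413301e-01  7.01758893e-01 -6.58944521e-04]
```

```bash
python3 - <<'E'
from h import *
c=np.load("w2.npy",allow_pickle=True).item(); im=cv2.imread("pics/w2.png").astype(int); d=im[:,:,0]-im[:,:,2]
for u in(262,376): print(u,[(v,int(d[v,u]),int(im[v,u,1])) for v in list(range(225,241))+list(range(280,294))])
for z,v in((.012,229),(.038,229),(.038,236),(.038,286),(.012,286),(.012,142),(.012,347)): print(z,v,onz(c,320,v,z).round(4))
print(c["cam_to_world"].round(3))
E
```

```text
262 [(225, 3, 128), (226, 3, 127), (227, 1, 121), (228, -8, 94), (229, -23, 64), (230, -31, 50), (231, -35, 48), (232, -33, 50), (233, -33, 47), (234, -33, 47), (235, -35, 52), (236, -52, 73), (237, -71, 103), (238, -76, 115), (239, -77, 115), (240, -77, 117), (280, -76, 114), (281, -78, 116), (282, -77, 117), (283, -78, 117), (284, -76, 113), (285, -64, 112), (286, -28, 120), (287, -3, 140), (288, 3, 147), (289, 3, 148), (290, 3, 149), (291, 2, 148), (292, 3, 147), (293, 3, 148)]
376 [(225, 1, 64), (226, 2, 64), (227, -2, 61), (228, -10, 53), (229, -21, 43), (230, -27, 38), (231, -28, 41), (232, -28, 41), (233, -26, 42), (234, -27, 41), (235, -26, 40), (236, -35, 48), (237, -41, 61), (238, -44, 64), (239, -45, 62), (240, -45, 65), (280, -46, 66), (281, -45, 66), (282, -46, 67), (283, -45, 67), (284, -43, 64), (285, -37, 65), (286, -17, 73), (287, -3, 84), (288, 2, 97), (289, 3, 101), (290, 3, 112), (291, 3, 136), (292, 3, 146), (293, 5, 146)]
0.012 229 [ 0.4898 -0.0258  0.012 ]
0.038 229 [ 0.4801 -0.0258  0.038 ]
0.038 236 [ 0.488  -0.0259  0.038 ]
0.038 286 [ 0.5474 -0.0267  0.038 ]
0.012 286 [ 0.5624 -0.0267  0.012 ]
0.012 142 [ 0.3924 -0.0245  0.012 ]
0.012 347 [ 0.6492 -0.0278  0.012 ]
[[ 0.015 -0.958 -0.285  0.355]
 [ 1.     0.014  0.004 -0.027]
 [ 0.    -0.285  0.958  0.372]
 [ 0.     0.     0.     1.   ]]
```

The carton centre is about 4 mm short of the lane's centre in the same picture (0.518 against 0.522), and its yaw is right. So I repeat the flank push 4.5 mm deeper.

```bash
python3 -m pendant '{"linear":[[0,0,4],[0,0,8],[0,0,12],[0,0,15],[0,0,17.5],[0,1,19.5],[0,2,20.6],[0,3,21.4],[0,4,21.7],[0,4.4,21.7]],"rotation":[[0,0,0],[0,0,0],[0,0,0],[0,0,0],[0,0,0],[0,0,0],[0,0,0],[0,0,0],[0,0,0],[0,0,0]],"grip":[0,0,0,0,0,0,0,0,0,0]}'
python3 -m pendant '{"linear":[[0,0.4,0],[0,0.7,0],[0,0.9,0],[0,1.0,0],[0,1.05,0],[0,1.05,0],[0,-1,0],[0,-4,0],[0,-5,-2],[0,-5,-6]],"rotation":[[0,0,0],[0,0,0],[0,0,0],[0,0,0],[0,0,0],[0,0,0],[0,0,0],[0,0,0],[0,0,0],[0,0,0]],"grip":[0,0,0,0,0,0,0,0,0,0]}'
```

```text
time: 5.35
tool_pos: [0.4718, -0.0277, 0.033]
tool_rot: [-0.003, 0.712, 0.702, -0.002]
contact_force: [0.6, 0.3, -0.4]
gripper_width: 0.996
time: 6.18
tool_pos: [0.4168, -0.0261, 0.0907]
tool_rot: [-0.006, 0.713, 0.702, -0.004]
contact_force: [0.4, -0.2, -0.7]
gripper_width: 0.998
```

```bash
python3 -m pendant '{"linear":[[0,0,-2],[-2,1,-5],[-5,3,-6],[-8,6,-6],[-10,8,-6],[-11.2,10.4,-6],[-11.2,10.4,-6],[-11.2,10.4,-6],[-11.2,10.4,-6],[-11.2,10.4,-6]],"rotation":[[0,0,7],[0,0,14],[0,0,21],[0,0,28],[0,0,35],[0,0,42],[0,0,49],[0,0,56],[0,0,63],[0,0,70]],"grip":[0,0.65,0.65,0.65,0.65,0.65,0.65,0.65,0.65,0.65]}'
python3 -m pendant '{"linear":[[0,0,0],[0,0,0],[0,0,0],[0,0,0],[0,0,0],[0,0,0],[0,0,0],[0,0,0],[0,0,0],[0,0,0]],"rotation":[[0,0,7],[0,0,14],[0,0,20],[0,0,20],[0,0,20],[0,0,20],[0,0,20],[0,0,20],[0,0,20],[0,0,20]],"grip":[0.65,0.65,0.65,0.65,0.65,0.65,0.65,0.65,0.65,0.65]}'
python3 - <<'E'
from h import *
im=manip.grab_frame("wrist"); c=manip.calibration("wrist"); cv2.imwrite("pics/w3.png",im[:,:,::-1])
np.save("w3.npy",c,allow_pickle=True); s=manip.state();print(s["tool_pos"],s["tool_rot"])
E
python3 carton.py
```

```text
time: 7.02
tool_pos: [0.5261, -0.1412, 0.1563]
tool_rot: [0.0, 0.987, 0.163, 0.0]
contact_force: [0.2, 0.0, 0.0]
gripper_width: 0.349
time: 7.85
tool_pos: [0.526, -0.1411, 0.1563]
tool_rot: [0.0, 1.0, -0.007, -0.0]
contact_force: [0.2, -0.0, -0.7]
gripper_width: 0.352
[ 0.52602711 -0.14107391  0.1563279 ] [ 1.70708604e-06  9.99972516e-01 -7.41392130e-03  2.66537351e-05]
rear [ 0.4902 -0.1497] front [0.5409 0.0492] mid [ 0.5156 -0.0503] yaw -0.25 len 0.2052 wid 0.0937 lane x at mid 0.5238
```

View pics/w3.png

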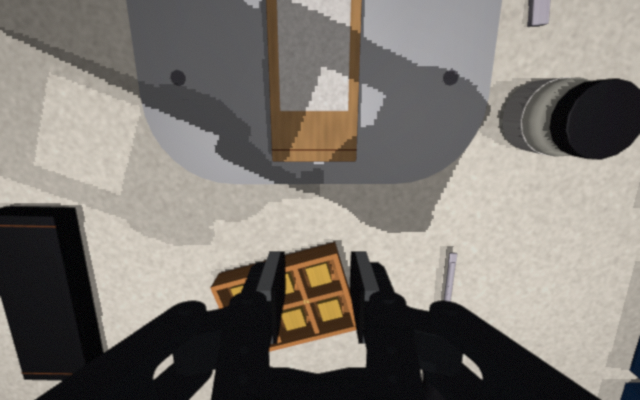

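The wrist view from behind shows the carton's rear edge at row 162, cols 272–357. Plate bolts at (178,77) and (450,77) are symmetric about the lane.

```bash
python3 - <<'E'
from h import *
c=np.load("w3.npy",allow_pickle=True).item(); im=cv2.imread("pics/w3.png").astype(int); d=im[:,:,0]-im[:,:,2]
a,b=onz(c,178,77,.012),onz(c,450,77,.012); print("bolts",a.round(4),b.round(4),"mid",((a+b)/2).round(4))
for v in(20,60,100,130,150):
    l=[u for u in range(255,290) if d[v,u]<-20 and d[v,u-1]>=-20]; r=[u for u in range(340,375) if d[v,u]<-20 and d[v,u+1]>=-20]
    e=np.diff(d[v,255:290]); print(v,l,r, [onz(c,u+.5,v,.038)[:2].round(4) for u in r[-1:]],[onz(c,u-.5,v,.012)[:2].round(4) for u in l[:1]], [onz(c,u-.5,v,.038)[:2].round(4) for u in l])
    g=im[v,262:285,1]; print(g.tolist())
    w=d[v]; L=[u for u in range(100,170) if (w[u]-0)*(w[u-1]-0)<0]
print("rear",onz(c,315,161.5,.038).round(4))
# plate edges on row 5..60
for v in(20,60):
    ll=118+np.abs(np.diff(cv2.GaussianBlur(im.astype(np.uint8),(5,5),0).astype(int)[v,118:160,0]-cv2.GaussianBlur(im.astype(np.uint8),(5,5),0).astype(int)[v,118:160,2])).argmax()
    rr=480+np.abs(np.diff(cv2.GaussianBlur(im.astype(np.uint8),(5,5),0).astype(int)[v,480:515,0]-cv2.GaussianBlur(im.astype(np.uint8),(5,5),0).astype(int)[v,480:515,2])).argmax()
    A,B=onz(c,ll+.5,v,.012),onz(c,rr+.5,v,.012); print(v,ll,rr,A.round(4),B.round(4),((A+B)/2).round(4))
E
```

```text
bolts [ 0.4242 -0.0479  0.012 ] [ 0.6235 -0.0509  0.012 ] mid [ 0.5239 -0.0494  0.012 ]
20 [267] [360] [array([ 0.5541, -0.0179])] [array([ 0.4913, -0.0115])] [array([ 0.4947, -0.017 ])]
[73, 69, 71, 70, 68, 67, 68, 70, 68, 67, 68, 67, 68, 69, 76, 92, 110, 115, 114, 114, 116, 118, 119]
60 [268] [359] [array([ 0.554 , -0.0413])] [array([ 0.4905, -0.0374])] [array([ 0.494 , -0.0404])]
[76, 71, 71, 69, 71, 67, 64, 68, 70, 68, 67, 66, 68, 72, 73, 78, 94, 114, 120, 119, 120, 120, 120]
100 [270] [358] [array([ 0.5538, -0.0662])] [array([ 0.4904, -0.065 ])] [array([ 0.4939, -0.0653])]
[94, 93, 86, 76, 71, 71, 70, 70, 69, 73, 73, 75, 72, 72, 73, 73, 74, 86, 106, 114, 117, 119, 120]
130 [271] [357] [array([ 0.5536, -0.0859])] [array([ 0.49  , -0.0869])] [array([ 0.4935, -0.0851])]
[92, 92, 93, 93, 87, 74, 70, 70, 67, 64, 69, 71, 70, 72, 72, 72, 71, 71, 71, 70, 69, 69, 70]
150 [272] [355] [array([ 0.5524, -0.0997])] [array([ 0.4899, -0.1022])] [array([ 0.4935, -0.0988])]
[89, 91, 92, 93, 91, 87, 73, 69, 64, 58, 49, 48, 45, 45, 45, 46, 46, 49, 48, 47, 46, 46, 46]
rear [ 0.5239 -0.1074  0.038 ]
20 128 498 [ 0.3945 -0.0101  0.012 ] [ 0.6538 -0.0139  0.012 ] [ 0.5242 -0.012   0.012 ]
60 134 493 [ 0.3943 -0.036   0.012 ] [ 0.6538 -0.0398  0.012 ] [ 0.5241 -0.0379  0.012 ]
```

The carton centre is at x=0.524 and the lane centre at 0.524 at the same y, so it's aligned. I descend behind it.

```bash
python3 -m pendant '{"linear":[[-0.35,-0.7,3],[-0.35,-0.7,6],[-0.35,-0.7,8],[-0.35,-0.7,9.5],[-0.35,-0.7,10.5],[-0.35,-0.7,11.2],[-0.35,-0.7,11.6],[-0.35,-0.7,11.8],[-0.35,-0.7,11.8],[-0.35,-0.7,11.8]],"rotation":[[0,0,0],[0,0,0],[0,0,0],[0,0,0],[0,0,0],[0,0,0],[0,0,0],[0,0,0],[0,0,0],[0,0,0]],"grip":[0.65,0.65,0.65,0.65,0.65,0.65,0.65,0.65,0.65,0.65]}'
python3 -m pendant '{"linear":[[0,-0.4,0],[0,-0.8,0],[0,-1.2,0],[0,-1.7,0],[0,-2.2,0],[0,-2.8,0],[0,-3.4,0],[0,-4.0,0],[0,-4.5,0],[0,-4.8,0]],"rotation":[[0,0,0],[0,0,0],[0,0,0],[0,0,0],[0,0,0],[0,0,0],[0,0,0],[0,0,0],[0,0,0],[0,0,0]],"grip":[0.65,0.65,0.65,0.65,0.65,0.65,0.65,0.65,0.65,0.65]}'
python3 - <<'E'
from h import *
im=manip.grab_frame("wrist"); c=manip.calibration("wrist"); cv2.imwrite("pics/w4.png",im[:,:,::-1])
np.save("w4.npy",c,allow_pickle=True); s=manip.state();print(s["tool_pos"],s["tool_rot"])
E
```

```text
time: 8.78
tool_pos: [0.5233, -0.1343, 0.0393]
tool_rot: [0.0, 1.0, -0.008, 0.001]
contact_force: [0.3, -0.6, 0.4]
gripper_width: 0.35
time: 9.62
tool_pos: [0.5233, -0.0853, 0.0383]
tool_rot: [0.0, 1.0, -0.007, -0.0]
contact_force: [-0.6, -2.2, 2.1]
gripper_width: 0.349
[ 0.52327042 -0.08496073  0.03822035] [-2.58876260e-04  9.99973969e-01 -7.21019837e-03 -8.48775790e-05]
```

View pics/w4.png

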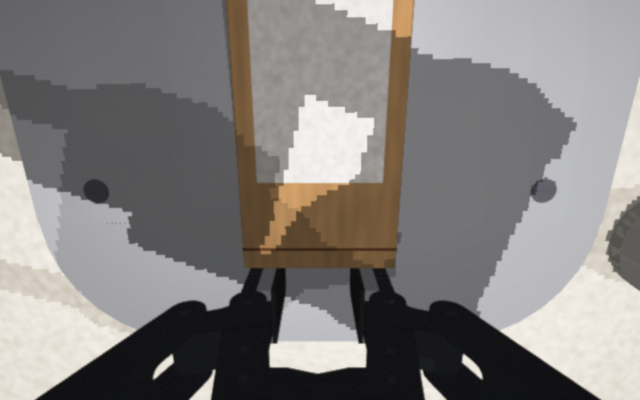

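Both fingertips bear on the rear end (row 268). The carton's middle is col 320.5 and the bolts' middle 319.5, so it's aligned. Continue into the gap, gently.

```bash
python3 -m pendant '{"linear":[[0,-0.3,0],[0,-0.7,0],[0,-1.1,0],[0,-1.5,0],[0,-1.9,0],[0,-2.3,0],[0,-2.7,0],[0,-3.1,0],[0,-3.4,0],[0,-3.6,0]],"rotation":[[0,0,0],[0,0,0],[0,0,0],[0,0,0],[0,0,0],[0,0,0],[0,0,0],[0,0,0],[0,0,0],[0,0,0]],"grip":[0.65,0.65,0.65,0.65,0.65,0.65,0.65,0.65,0.65,0.65]}'
python3 -m pendant '{"linear":[[0,-0.3,0],[0,-0.7,0],[0,-1.1,0],[0,-1.5,0],[0,-1.9,0],[0,-2.3,0],[0,-2.7,0],[0,-3.1,0],[0,-3.4,0],[0,-3.6,0]],"rotation":[[0,0,0],[0,0,0],[0,0,0],[0,0,0],[0,0,0],[0,0,0],[0,0,0],[0,0,0],[0,0,0],[0,0,0]],"grip":[0.65,0.65,0.65,0.65,0.65,0.65,0.65,0.65,0.65,0.65]}'
python3 - <<'E'
from h import *
im=manip.grab_frame("wrist"); c=manip.calibration("wrist"); cv2.imwrite("pics/w5.png",im[:,:,::-1])
np.save("w5.npy",c,allow_pickle=True); s=manip.state();print(s["tool_pos"],s["contact_force"])
E
```

```text
time: 10.5
tool_pos: [0.5238, -0.0495, 0.0382]
tool_rot: [-0.0, 1.0, -0.007, -0.0]
contact_force: [-0.6, -0.6, 0.3]
gripper_width: 0.348
time: 11.33
tool_pos: [0.5244, -0.0136, 0.0383]
tool_rot: [0.0, 1.0, -0.007, 0.0]
contact_force: [0.2, -1.3, -0.4]
gripper_width: 0.35
[ 0.52442723 -0.01340973  0.03830712] [ 0.22706443 -0.24558275  0.58485099]
```

View pics/w5.png

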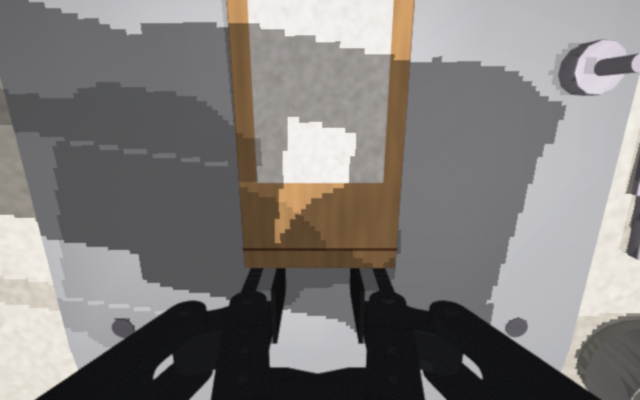

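The carton is through the posts, straight and still centred between the bolts (122/515 → 318.5; carton 320.5). About 3 cm remain, so I slow down and watch the force.

```bash
python3 -m pendant '{"linear":[[0,-0.3,0],[0,-0.6,0],[0,-0.9,0],[0,-1.2,0],[0,-1.5,0],[0,-1.8,0],[0,-2.1,0],[0,-2.3,0],[0,-2.4,0],[0,-2.5,0]],"rotation":[[0,0,0],[0,0,0],[0,0,0],[0,0,0],[0,0,0],[0,0,0],[0,0,0],[0,0,0],[0,0,0],[0,0,0]],"grip":[0.65,0.65,0.65,0.65,0.65,0.65,0.65,0.65,0.65,0.65]}'
python3 -m pendant '{"linear":[[0,-0.05,0],[0,-0.1,0],[0,-0.15,0],[0,-0.2,0],[0,-0.25,0],[0,-0.3,0],[0,-0.35,0],[0,-0.4,0],[0,-0.4,0],[0,-0.4,0]],"rotation":[[0,0,0],[0,0,0],[0,0,0],[0,0,0],[0,0,0],[0,0,0],[0,0,0],[0,0,0],[0,0,0],[0,0,0]],"grip":[0.65,0.65,0.65,0.65,0.65,0.65,0.65,0.65,0.65,0.65]}'
```

```text
time: 12.22
tool_pos: [0.5249, 0.0111, 0.0384]
tool_rot: [0.0, 1.0, -0.007, 0.0]
contact_force: [-0.5, -1.0, 0.7]
gripper_width: 0.349
time: 13.05
tool_pos: [0.5249, 0.015, 0.0383]
tool_rot: [-0.0, 1.0, -0.008, 0.0]
contact_force: [0.0, 0.1, -0.5]
gripper_width: 0.352
```

```bash
python3 -m pendant '{"linear":[[0,-0.05,0],[0,-0.1,0],[0,-0.15,0],[0,-0.2,0],[0,-0.25,0],[0,-0.3,0],[0,-0.3,0],[0,-0.3,0],[0,-0.3,0],[0,-0.3,0]],"rotation":[[0,0,0],[0,0,0],[0,0,0],[0,0,0],[0,0,0],[0,0,0],[0,0,0],[0,0,0],[0,0,0],[0,0,0]],"grip":[0.65,0.65,0.65,0.65,0.65,0.65,0.65,0.65,0.65,0.65]}'
```

```text
time: 13.88
tool_pos: [0.5248, 0.0181, 0.0382]
tool_rot: [-0.0, 1.0, -0.008, -0.0]
contact_force: [0.1, -0.5, -0.1]
gripper_width: 0.349
```

```bash
python3 -m pendant '{"linear":[[0,-0.04,0],[0,-0.08,0],[0,-0.12,0],[0,-0.16,0],[0,-0.2,0],[0,-0.24,0],[0,-0.28,0],[0,-0.3,0],[0,-0.3,0],[0,-0.3,0]],"rotation":[[0,0,0],[0,0,0],[0,0,0],[0,0,0],[0,0,0],[0,0,0],[0,0,0],[0,0,0],[0,0,0],[0,0,0]],"grip":[0.65,0.65,0.65,0.65,0.65,0.65,0.65,0.65,0.65,0.65]}'
```

```text
time: 14.72
tool_pos: [0.525, 0.0201, 0.0383]
tool_rot: [0.001, 1.0, -0.007, 0.0]
contact_force: [-0.8, -6.3, -0.7]
gripper_width: 0.354
```

Force rose to 6 N with the carton end at the expected position (TCP y 0.020, predicted 0.019), so it's home. I back off, rise, shut the fingers and check.

```bash
python3 -m pendant '{"linear":[[0,0.3,0],[0,2,0],[0,4,-1],[0,5,-5],[0,5,-9],[0,5,-13],[0,5,-17],[0,5,-21],[0,5,-24],[0,5,-24]],"rotation":[[0,0,0],[0,0,0],[0,0,0],[0,0,0],[0,0,0],[0,0,0],[0,0,0],[0,0,0],[0,0,0],[0,0,0]],"grip":[0.65,0.65,0.65,0.65,1,1,1,1,1,1]}'
python3 - <<'E'
from h import *
im=manip.grab_frame("wrist"); c=manip.calibration("wrist"); cv2.imwrite("pics/w6.png",im[:,:,::-1])
np.save("w6.npy",c,allow_pickle=True); s=manip.state();print(s["tool_pos"],s["contact_force"],s["time"])
for p in((.5255,.11,.038),(.525,.03,.038),(.642,.147,.179),(.527,.19,.032)): print(p,np.round(proj(c,p)))
E
```

```text
time: 15.55
tool_pos: [0.5274, -0.0292, 0.2875]
tool_rot: [0.001, 1.0, -0.007, 0.007]
contact_force: [0.8, 0.4, 1.1]
gripper_width: -0.002
[ 0.52621153 -0.02901132  0.28360315] [-1.03030912 -0.48354155 -0.84756811] 15.6
(0.5255, 0.11, 0.038) [313.  33.]
(0.525, 0.03, 0.038) [314. 117.]
(0.642, 0.147, 0.179) [523. -96.]
(0.527, 0.19, 0.032) [313. -61.]
```

View pics/w6.png

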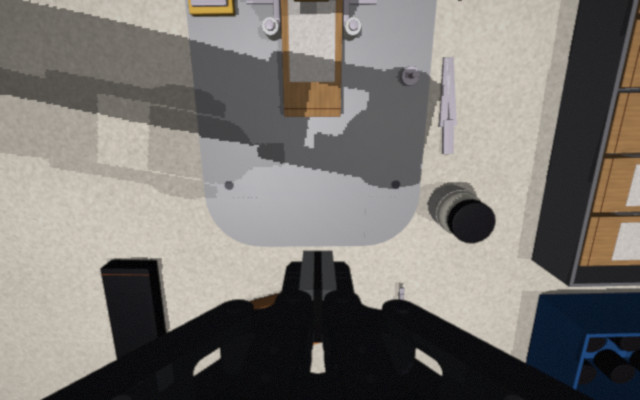

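Rear edge at row 117, cols 282–342, exactly where a home carton should project (314,117), straight between the posts at (270,26) and (353,26). One numeric check of the 77 mm overhang.

```bash
python3 - <<'E'
from h import *
c=np.load("w6.npy",allow_pickle=True).item()
a,b=onz(c,270,26,.05),onz(c,353,26,.05); r=[onz(c,u,116.5,.038) for u in(282,342)]
print(a.round(4),b.round(4),np.round(r,4),"overhang",(a[1]+b[1])/2-(r[0][1]+r[1][1])/2+0)
s=manip.state();print(s["tool_pos"],s["tool_rot"])
E
```

```text
[0.4849 0.1143 0.05  ] [0.563  0.1133 0.05  ] [[0.4913 0.0314 0.038 ]
 [0.5541 0.0304 0.038 ]] overhang 0.08287522141828572
[ 0.52621153 -0.02901132  0.28360315] [ 2.78733213e-04  9.99961972e-01 -7.40747942e-03  4.59423976e-03]
```

```bash
python3 - <<'E'
from h import *
c=np.load("w6.npy",allow_pickle=True).item(); im=cv2.imread("pics/w6.png").astype(int)
for u in(300,335): print(u,"rear",im[108:124,u].sum(1).tolist(),"end",(im[236:254,u,0]-im[236:254,u,2]).tolist())
for v in(115,117,119): print(v,onz(c,315,v,.038)[1].round(4))
for v in(244,246,248): print(v,onz(c,315,v,.012)[1].round(4))
for v in(20,26): print(v,onz(c,311,v,.052)[1].round(4))
cv2.imwrite("pics/w6c.png",cv2.resize(cv2.imread("pics/w6.png")[0:130,230:400],None,fx=4,fy=4,interpolation=cv2.INTER_CUBIC))
for n in("w4","w5"):
    k=np.load(n+".npy",allow_pickle=True).item(); print(n,onz(k,320,268,.038).round(4))
E
```

```text
300 rear [154, 169, 196, 202, 207, 204, 205, 199, 218, 261, 275, 280, 281, 278, 279, 279] end [3, 2, 2, 3, 2, 3, 2, 4, 3, 0, -8, -16, -19, -18, -19, -19, -19, -19]
335 rear [265, 298, 337, 351, 355, 350, 355, 348, 387, 497, 535, 539, 539, 538, 538, 538] end [2, 2, 3, 2, 3, 3, 3, 2, 2, -1, -11, -18, -19, -19, -19, -17, -18, -18]
115 0.0324
117 0.0304
119 0.0283
244 -0.1247
246 -0.1274
248 -0.1301
20 0.1184
26 0.1134
w4 [ 0.5236 -0.0739  0.038 ]
w5 [ 0.5248 -0.0024  0.038 ]
```

View pics/w6c.png

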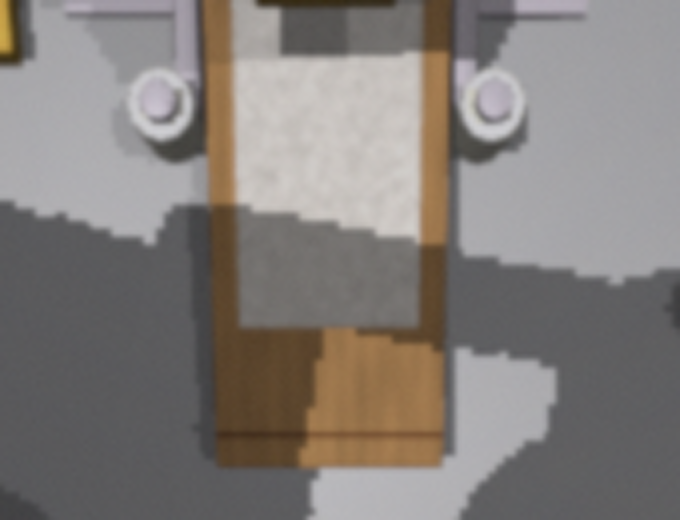

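The carton home position is consistent: post centres are at y≈0.115 and the rear end at 0.031, which is 84 mm, or 76 mm before the posts' front faces. The carton is straight between the posts (crop). Next, over the handle.

```bash
python3 -m pendant '{"linear":[[2,-3,0],[4.5,-6.5,0],[7,-10,0],[9,-14,0],[11,-17,0],[11.7,-17.8,0],[11.7,-17.8,1],[11.7,-17.8,3],[11.7,-17.8,5],[11.7,-17.8,6]],"rotation":[[0,0,0],[0,0,0],[0,0,0],[0,0,0],[0,0,0],[0,0,0],[0,0,0],[0,0,0],[0,0,0],[0,0,0]],"grip":[1,1,1,1,1,1,1,1,1,1]}'
python3 -m pendant '{"linear":[[0,0,0],[0,0,0],[0,0,0],[0,0,0.3],[0,0,0.6],[0,0,0.6],[0,0,0.6],[0,0,0.6],[0,0,0.6],[0,0,0.6]],"rotation":[[0,0,0],[0,0,0],[0,0,0],[0,0,0],[0,0,0],[0,0,0],[0,0,0],[0,0,0],[0,0,0],[0,0,0]],"grip":[1,1,1,1,1,1,1,1,1,1]}'
python3 - <<'E'
from h import *
im=manip.grab_frame("scene"); c=manip.calibration("scene"); s=manip.state(); print(s["tool_pos"],s["tool_rot"])
t=s["tool_pos"]-[0,0,.022]; print("tip px in crop",(np.array(proj(c,t))-[360,120])*4.5)
cv2.imwrite("pics/s2.png",cv2.resize(im[120:250,360:530,::-1],None,fx=4.5,fy=4.5,interpolation=cv2.INTER_CUBIC))
E
```

```text
time: 16.43
tool_pos: [0.6413, 0.146, 0.2131]
tool_rot: [0.0, 1.0, -0.008, -0.004]
contact_force: [-0.2, 0.1, -0.4]
gripper_width: 0.002
time: 17.27
tool_pos: [0.644, 0.1473, 0.2125]
tool_rot: [-0.0, 1.0, -0.008, 0.0]
contact_force: [-0.5, 0.7, 0.5]
gripper_width: 0.001
[0.6439448  0.14720657 0.21242567] [ 2.54689518e-08  9.99971492e-01 -7.55022384e-03  9.20917347e-05]
tip px in crop [240.03881377 475.96298444]
```

View pics/s2.png

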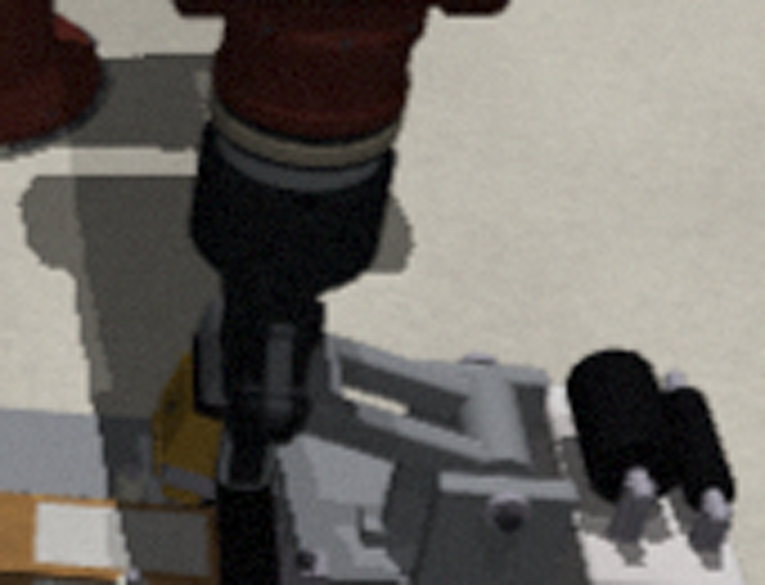

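Fingertips (245,478) are centred over the black grip (245,495). Now press down, tracking the 6 mm arc.

```bash
python3 -m pendant '{"linear":[[0,0,0.6],[0,0,1.1],[0,0.05,1.6],[0,0.1,2.1],[0,0.2,2.6],[0,0.25,3.1],[0,0.3,3.6],[0,0.4,4.1],[0,0.45,4.5],[0,0.5,4.7]],"rotation":[[0,0,0],[0,0,0],[0,0,0],[0,0,0],[0,0,0],[0,0,0],[0,0,0],[0,0,0],[0,0,0],[0,0,0]],"grip":[1,1,1,1,1,1,1,1,1,1]}'
```

```text
time: 18.15
tool_pos: [0.6444, 0.1412, 0.1656]
tool_rot: [0.001, 1.0, -0.008, 0.001]
contact_force: [-0.4, -2.9, 6.2]
gripper_width: -0.001
```

```bash
python3 -m pendant '{"linear":[[0,0,0.1],[0,0.05,0.2],[0,0.05,0.3],[0,0.05,0.4],[0,0.05,0.5],[0,0.05,0.6],[0,0.05,0.6],[0,0.05,0.6],[0,0.05,0.6],[0,0.05,0.6]],"rotation":[[0,0,0],[0,0,0],[0,0,0],[0,0,0],[0,0,0],[0,0,0],[0,0,0],[0,0,0],[0,0,0],[0,0,0]],"grip":[1,1,1,1,1,1,1,1,1,1]}'
```

```text
time: 18.98
tool_pos: [0.6445, 0.1406, 0.1602]
tool_rot: [0.001, 1.0, -0.008, 0.001]
contact_force: [-1.0, -5.2, 6.2]
gripper_width: -0.003
```

```bash
python3 -m pendant '{"linear":[[0,0,0.05],[0,0,0.1],[0,0,0.15],[0,0,0.2],[0,0,0.25],[0,0,0.3],[0,0,0.3],[0,0,0.3],[0,0,0.3],[0,0,0.3]],"rotation":[[0,0,0],[0,0,0],[0,0,0],[0,0,0],[0,0,0],[0,0,0],[0,0,0],[0,0,0],[0,0,0],[0,0,0]],"grip":[1,1,1,1,1,1,1,1,1,1]}'
```

```text
time: 19.82
tool_pos: [0.6446, 0.1407, 0.1598]
tool_rot: [0.001, 1.0, -0.008, 0.001]
contact_force: [-6.2, -5.1, 16.0]
gripper_width: -0.0
```

16 N, and the handle has stopped, so the type bears on the carton. Hold briefly, then let it rise and retract.

```bash
python3 -m pendant '{"linear":[[0,0,0],[0,0,0],[0,0,0],[0,0,0],[0,0,0],[0,0,0],[0,0,0],[0,0,0],[0,0,0],[0,0,0]],"rotation":[[0,0,0],[0,0,0],[0,0,0],[0,0,0],[0,0,0],[0,0,0],[0,0,0],[0,0,0],[0,0,0],[0,0,0]],"grip":[1,1,1,1,1,1,1,1,1,1]}'
python3 -m pendant '{"linear":[[0,0,-0.3],[0,-0.05,-0.7],[0,-0.1,-1.2],[0,-0.15,-1.7],[0,-0.2,-2.2],[0,-0.25,-2.7],[0,-0.35,-3.2],[0,-0.4,-3.7],[0,-0.45,-4.2],[0,-0.5,-4.7]],"rotation":[[0,0,0],[0,0,0],[0,0,0],[0,0,0],[0,0,0],[0,0,0],[0,0,0],[0,0,0],[0,0,0],[0,0,0]],"grip":[1,1,1,1,1,1,1,1,1,1]}'
python3 -m pendant '{"linear":[[0,0,-0.5],[0,0,-1],[0,0,-2],[0,0,-4],[0,0,-6],[0,0,-8],[0,0,-10],[0,0,-10],[0,0,-10],[0,0,-10]],"rotation":[[0,0,0],[0,0,0],[0,0,0],[0,0,0],[0,0,0],[0,0,0],[0,0,0],[0,0,0],[0,0,0],[0,0,0]],"grip":[1,1,1,1,1,1,1,1,1,1]}'
python3 -m pendant '{"linear":[[0,4,0],[0,8,0],[0,12,0],[0,16,0],[0,19,0],[0,20,0],[0,20,0],[0,20,0],[0,20,0],[0,20,0]],"rotation":[[0,0,0],[0,0,0],[0,0,0],[0,0,0],[0,0,0],[0,0,0],[0,0,0],[0,0,0],[0,0,0],[0,0,0]],"grip":[1,1,1,1,1,1,1,1,1,1]}'
python3 - <<'E'
from h import *
a=manip.grab_frame("scene"); w=manip.grab_frame("top")
cv2.imwrite("pics/s3.png",np.vstack([cv2.resize(a[170:310,270:510,::-1],(720,420),interpolation=cv2.INTER_CUBIC)]))
o=cv2.imread("pics/scene0.png").astype(int); d=np.abs(o-a[:,:,::-1]).sum(2)
c=manip.calibration("scene"); u,v=np.int32(proj(c,(.642,.147,.179))); print("handle diff",d[v-8:v+8,u-8:u+8].mean()); print(manip.state()["contact_force"])
E
```

```text
time: 20.65
tool_pos: [0.6446, 0.1407, 0.1598]
tool_rot: [0.001, 1.0, -0.008, 0.001]
contact_force: [-6.2, -5.0, 14.8]
gripper_width: -0.003
time: 21.48
tool_pos: [0.6432, 0.147, 0.2029]
tool_rot: [0.0, 1.0, -0.007, -0.001]
contact_force: [0.0, -1.1, 0.6]
gripper_width: 0.002
time: 22.32
tool_pos: [0.6434, 0.1465, 0.3021]
tool_rot: [0.0, 1.0, -0.008, -0.001]
contact_force: [-1.2, -0.1, 0.1]
gripper_width: 0.003
time: 23.15
tool_pos: [0.6408, -0.0516, 0.3028]
tool_rot: [-0.0, 1.0, -0.007, -0.0]
contact_force: [-0.5, 0.4, 0.0]
gripper_width: -0.0
handle diff 14.83203125
[ 0.09050858 -0.22764805  0.13321489]
```

The picture limit is reached, so I check numerically: the carton's rear and any changes to bystanders.

```bash
python3 - <<'E'
from h import *
a=np.ascontiguousarray(manip.grab_frame("scene")[:,:,::-1]); c=manip.calibration("scene"); o=cv2.imread("pics/scene0.png")
hsv=cv2.cvtColor(a,cv2.COLOR_BGR2HSV); m=cv2.inRange(hsv,(5,80,40),(22,255,255))
for y in(.0,.02,.025,.03,.035,.04,.06):
    print(y,[int(m[int(round(v)),int(round(u))]>0) for x in(.505,.525,.545) for u,v in[proj(c,(x,y,.038))]])
for y in(.045,):print([hsv[int(v),int(u)].tolist() for x in(.495,.556) for u,v in[proj(c,(x,y,.038))]])
d=np.abs(a.astype(int)-o).sum(2)
for n,p in dict(handle=(.642,.147,.179),holder=(.425,.143,.032),screw=(.613,.065,.03),jar=(.65,-.06,.05),roll=(.68,.25,.02)).items():
    u,v=np.int32(proj(c,p)); print(n,(u,v),d[v-8:v+8,u-8:u+8].mean().round(1),np.percentile(d[v-8:v+8,u-8:u+8],90))
for n,(u,v) in dict(tweezers=(352,299),hex=(430,307),driver=(215,270),case=(247,229),roll=(479,313),jar=(298,289),screw=(369,276),holder_scene=(404,212)).items(): print(n,d[v-8:v+8,u-10:u+10].mean().round(1))
E
```

```text
0.0 [0, 0, 0]
0.02 [0, 0, 0]
0.025 [0, 0, 0]
0.03 [0, 0, 0]
0.035 [1, 1, 1]
0.04 [1, 1, 1]
0.06 [1, 1, 1]
[[0, 4, 64], [17, 141, 65]]
handle (np.int32(412), np.int32(229)) 14.9 27.0
holder (np.int32(398), np.int32(213)) 26.8 44.0
screw (np.int32(366), np.int32(266)) 130.8 181.0
jar (np.int32(309), np.int32(269)) 33.0 45.5
roll (np.int32(452), np.int32(299)) 35.6 50.0
tweezers 92.0
hex 40.5
driver 28.1
case 24.0
roll 12.4
jar 21.0
screw 96.2
holder_scene 21.7
```

The carton's rear is still at y≈0.031 across its width and the handle is back at rest. The changes at the thumbscrew and tweezers are probably the arm's shadow, as nothing went near them. Handing in.

```bash
python3 -c "
from plant import manip
print(manip.job_done())"
```

```text
the job is handed in; nothing more can be done
None
```

I pushed the carton home against the stop, stamped it with the handle and let the handle rise again. I handed the job in at about 23 s of the 70 s; it reports no verdict.

- **Carton:** I squared and centred it with two flank pushes, then pushed its rear end through the gap until 6 N showed it was against the stop. Its rear end was at y ≈ 0.031, about 76 mm before the posts against 77 nominal. A second measure, from the plate's open end, put it about 2 mm short of the stop, inside the tolerance.
- **Stamp:** I pressed the handle with shut fingertips, moving about 41 mm from its rest height. It stopped there at 15–16 N, held for about a second, then was let up.
- **Last checks:** The carton's rear edge was unchanged and square across its width. The image around the handle matched the start, so the press is back up. Contact force was about 0, with the arm clear.
- **Not confirmed:** The before-and-after picture comparison differed at the thumbscrew and tweezers. I put this down to the arm's shadow, since the gripper never came near them. I could not check by eye because the 12-picture limit was reached.

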